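Open the counterweighted crate lid and put the brush away

TASK

Swing the counterweighted lid of the crate up by its handle bar, past its balance point and on until it meets its rubber bumper, never letting it fall or slam either way; press it home on the bumper for a moment with about 10 N at the handle, never over 20 N, and let go so that it rests open by itself. Then lay the brush down inside the crate, bristles down and not dropped, leave the lid open, and leave the peg hoop and the pot where they stand.

Things in the scene. Friction and masses are not known exactly. Their poses are not given: they have to be found in the camera images.
- crate: open green crate, 200 (x) x 140 (y) x 76 mm outside, walls 5 mm, in a white cradle fixed to the shelf. Origin: its centre in plan, at shelf height; inner floor 9 mm and rim 80 mm above that. z up. On its +y side stand the lid's two hinge posts (x = -108 and 108, y = 85, tops at 130 mm) and, beyond them, the bumper post
- lid_hinge (a point): point on the hinge line midway between the posts, at (0, 85, 115) mm in the crate's frame; the line runs along crate x. Beside it a steel counterweight bar turns with the lid; its mass differs each time, so the balance point is somewhere from 0.6 to 1.25 rad: below it the lid (about 0.95 kg in all) falls shut, above it open, with 1 to 3 N at the handle; hardly any friction
- lid_handle (a point): middle of the handle: round steel bar 12 mm thick, parallel to the hinge line, 205 mm from it, free over 86 mm between the lid's two arms (14 mm wide, at x = -50 and 50 mm). The lid's panel ends 42 mm short of the bar's axis; free space above and below the bar. Moves with the lid
- lid (a joint): lid angle a in rad: 0 shut (level), 1.57 upright, swinging up and over to crate +y; handle at y = 85 - 205 cos(a), z = 115 + 205 sin(a) mm in the crate's frame. It rests open on the bumper's rubber tip, whose setting differs each time: from 1.65 to 2.1 rad; the rubber gives 1 mm for about 5 N pressed at the handle. Let go short of it, the lid slams
- brush: palm brush of hard red silicone, 90 to 145 g: base 100 mm (x) by 50 mm (y), up to 34 mm high; on top a ridge grip 84 mm (x) by 24 mm (y), from 34 to 74 mm above its underside. Origin: centre of its underside (bristle tips), z up. Starts on the shelf to the right of the crate
- peg_hoop: bystander: stainless steel hoop 100 mm across with white pegs, 160 mm over all, lying flat; origin at its centre, underside
- pot: bystander: terracotta pot 104 mm across, 95 mm tall, origin centre of underside. (A drawer unit, 150 x 200 x 130 mm, and a lidless green crate, 140 x 200 x 80 mm, stand fixed farther out, beyond x = 0.75 m)
- bumper: bumper post, 215 mm tall, 30 mm wide, standing at crate y = 173 mm. A level screw through it, 205 mm above the shelf, carries the rubber tip that stops the lid's panel 90 mm above the hinge line. The screw is set in or out by up to 36 mm and that is not measured. Origin: under the tip at its innermost setting, 4 mm above the shelf
There are look-alikes about, which are no part of the job. There is more than one size of the brush; the one meant has the size given above.

How it is judged:
By the outcome, as a careful person would: the job done as asked, in the order asked, and still so for the second after the job is handed in, with the robot touching nothing.
It also fails if it takes over 72 s, if anything falls off the work surface, if the arm or the gripper's body presses on something with over 40 N, if the wrist force passes 120 N, or if a joint passes its speed limit or range.

ROBOT

A 6-joint arm with a two-finger parallel gripper is mounted at the origin on the work surface. World frame = base frame: x ahead of the robot, y to its left, z up, the work surface at z = 0. Lengths are in m, angles in rad, forces in N, time in s.
With the tool pointing down it reaches from about 0.3 to 0.775 m from the base axis. Payload 14.6 kg.
Tool frame: the origin (TCP) lies on the centre line of the jaws, within the pads' length; the fingertips stand 8 mm ahead of it and the grasp point (between the pads) lies 11 mm behind it; z points along the fingers, y is the line along which they close (so a half turn about z gives the same grasp; the last joint's range is limited). The gripper opens to 94 mm and grips with 3 to 60 N. Pads are 16 mm wide; open, the fingers measure 119 mm over their backs; the gripper's body (75 mm by 177 mm) begins 78 mm behind the grasp point.
Start: joints at [1.062, 0.3, 1.521, -0, 1.321, -0.067], TCP at [0.235, 0.497, 0.213] pointing down, gripper open.
Joint ranges: [-3.03, 3.03], [-0.79, 2.21], [0.23, 2.52], [-1.04, 4.18], [0, 3.07], [-2.55, 2.55]. Speed limits (rad/s): [2.22, 2.22, 2.57, 3.14, 3.14, 3.14].

INTERFACE

Orientations are given as a 3x3 rotation matrix whose columns are the frame's x, y, z axes.
In Python, from workcell import r gives the robot as it stands.
- The arm moves only by the shell command python3 -m pendant 'ROWS' [OPENING]. ROWS is JSON, a list that holds one entry, the list of rows, each a list of 6 numbers: the shift along the world's x, y, z each as a share of 500 mm, from -1 to 1, then the turn, a rotation vector about the world's x, y, z each as a share of pi rad, from -1 to 1. A call has 1 to 10 rows; each row is the pose to reach, as a shift and turn from the pose commanded when the call began, turning the shorter way round; what a row does not reach only later rows make up. A row lasts 1/10 s, in which the tool goes at most 50 mm and 8.59 degrees, less where a joint would pass 70% of its speed; a pose out of reach is approached as far as the arm can. A call with a number of a shift or a turn outside -1 to 1 is refused whole. A call with a gripper value outside its range is refused whole. OPENING is the opening, from -1 (shut) to 1 (fully open), set as the call begins (- or left out, the last holds). The fingers move at their own pace and stop on an object; the grip force is fixed at half the most. Time passes only in rows, so rows that repeat a pose let the fingers close. It gives the time, the measured TCP pose, the force, the opening and the grip force at its end, in the units of the state.
- r.get_obs(): the state, without advancing time (a new reading comes with each control period).
- r.get_image(name): name is "scene" or "top" or "wrist"; returns the picture (400x640x3 uint8, red, green, blue); there is no depth.
- r.camera_model(name): a dict with "mtx" (3x3 intrinsics, pixels), "dist" ([k1, k2, p1, p2, k3] as OpenCV has them; the pictures are not rectified), "origin" and "orientation" of the camera in the world. Camera axes: x right, y down, z forward; pixel columns grow to the right and rows downward; lengths in m; the calibration is good to about 2 mm. A picture is of the moment at which its call begins: read the wrist's pose just before it. camera_model takes no time and is no camera call; for the wrist camera it gives the pose at the moment of the call.
- r.sign_off(): hands the job in; it is judged then, once.
Trained networks look in the newest picture that a camera, given by its name, has taken for a name from the list of things; names that differ only in an ending like _2 or _b are one class to them, and where a whole thing is asked for, a point or a joint stands for the part that bears it (a point fixed in the world has none). Each returns a list of dicts, best first, with "conf" (0 to 1); they miss things now and then, are a little off and sometimes report something else, mostly with a low value. They report only what shows in the picture. A call takes as long as a camera call. They do not tell look-alikes from the thing itself.
- r.spot_in(camera, target): "location" ([x, y, z] in m, in the coordinates of the camera as it stood for that picture, good to about 4 mm: the middle of the surface that is visible of it).
- r.trace(camera, target): "pixels" (400x640 bool, what is visible of it).
The state is a dict: "time_s": time; "joints": joint angles; "qvel": joint speeds; "effort": joint torques, N m; "ee_pos": TCP position; "orientation": TCP orientation; "wrist_force": force on the tool from outside, world axes, zero at the start; "wrist_torque": the same for the moment, N m; "width": finger opening in m; "finger_force": force on a finger pad.
Only numpy, scipy, OpenCV 4.12 (cv2) and the standard library are available. Lean on these libraries where they do the work, as an engineer would, in place of code of your own. Each camera call takes 0.05 s, during which the arm holds its last target. There are 200 camera calls.

## Working session

There is one attempt and no reset: what is moved stays moved. The work goes in short steps, Python scripts to look and compute and a shell command to move; the robot and the scene stay as the last step left them, time stands still between calls to the robot, and variables do not carry over. Pictures are saved under pics/ and viewed, at most 10 in all, crops included, and the job is handed in when it is done.

```bash
ls; mkdir -p pics
cat > h.py <<'E'
import numpy as np, cv2
from workcell import r
def cam(n):
    m=r.camera_model(n); return np.array(m["mtx"]),np.array(m["dist"]),np.array(m["origin"]),np.array(m["orientation"])
def ray(n,uv,z):
    K,d,o,R=cam(n); p=cv2.undistortPoints(np.array([[uv]],float),K,d)[0,0]
    v=R@np.array([p[0],p[1],1]); return o+v*(z-o[2])/v[2]
def spots(n,t):
    K,d,o,R=cam(n)
    return [(round(s["conf"],2),np.round(o+R@np.array(s["location"]),3)) for s in r.spot_in(n,t)]
def save(n,f):
    im=r.get_image(n); cv2.imwrite("pics/"+f,im[:,:,::-1]); return im
E
python3 - <<'E'
from h import *
for n in("top","scene"):
    save(n,n+"0.png"); print(n,np.round(cam(n)[2],3),np.round(cam(n)[3],2).tolist())
    for t in("crate","lid_handle","lid_hinge","lid","brush","bumper","pot","peg_hoop"):
        try: print(t,spots(n,t))
        except Exception as e: print(t,e)
E
```

```text
pics
top [0.324 0.057 1.315] [[0.02, -0.99, 0.16], [-1.0, -0.02, -0.02], [0.02, -0.16, -0.99]]
crate [(0.8, array([0.502, 0.141, 0.113]))]
lid_handle [(0.7, array([0.524, 0.106, 0.117]))]
lid_hinge [(0.63, array([0.503, 0.141, 0.118]))]
lid [(0.91, array([0.522, 0.104, 0.114]))]
brush [(0.84, array([ 0.472, -0.139,  0.044])), (0.8, array([ 0.481, -0.402,  0.03 ])), (0.69, array([ 0.489, -0.294,  0.053]))]
bumper []
pot [(0.9, array([0.369, 0.515, 0.094]))]
peg_hoop [(0.45, array([0.503, 0.14 , 0.117]))]
scene [ 1.201 -0.517  0.869] [[0.65, 0.49, -0.57], [0.76, -0.44, 0.49], [-0.01, -0.75, -0.66]]
crate [(0.87, array([0.566, 0.098, 0.118]))]
lid_handle [(0.6, array([0.532, 0.103, 0.114]))]
lid_hinge [(0.94, array([0.563, 0.104, 0.115]))]
lid [(0.8, array([0.532, 0.102, 0.117]))]
brush [(0.8, array([ 0.515, -0.309,  0.039])), (0.73, array([ 0.493, -0.158,  0.053])), (0.58, array([ 0.494, -0.417,  0.02 ]))]
bumper [(0.91, array([0.503, 0.264, 0.17 ]))]
pot [(0.69, array([0.388, 0.493, 0.085]))]
peg_hoop [(0.55, array([ 0.687, -0.357,  0.005]))]
```

View pics/top0.png

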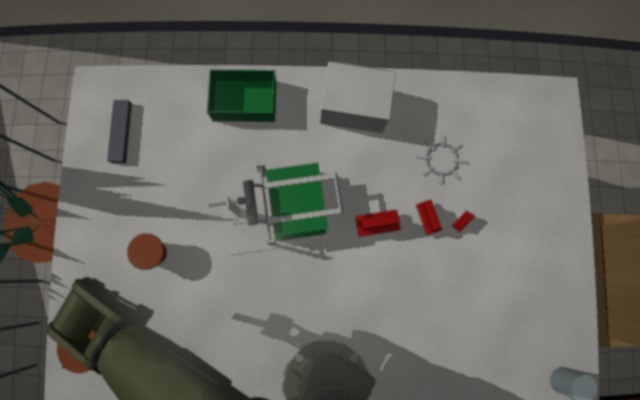

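View pics/scene0.png

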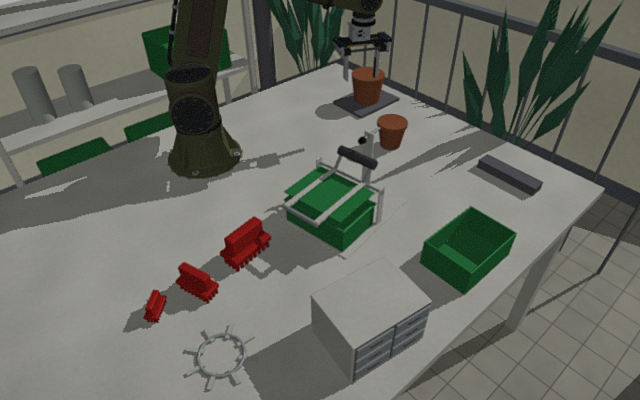

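The top view shows the crate at about (298,200), with its lid handle on the right at about (338,195). The counterweight and bumper are on the left at about (248,200). The three brushes are at (378,222), (429,217) and (463,221), the hoop at (443,160) and the pot at (147,252).

Run:
```python
from h import *
a=cv2.imread("pics/top0.png"); c=cv2.resize(a[150:255,225:485],None,fx=3,fy=3,interpolation=cv2.INTER_CUBIC)
cv2.imwrite("pics/crop.png",c)
hsv=cv2.cvtColor(a,cv2.COLOR_BGR2HSV); m=((hsv[...,1]>170)&((hsv[...,0]<6)|(hsv[...,0]>174))).astype(np.uint8); m[:, :340]=0;m[:, 500:]=0
n,l,s,ce=cv2.connectedComponentsWithStats(m)
for i in range(1,n):
    if s[i,4]<40: continue
    q=np.argwhere(l==i)[:,::-1].astype(np.float32); b=cv2.boxPoints(cv2.minAreaRect(q))
    for z in (0.034,0.07):
        w=np.array([ray("top",p,z)[:2] for p in b]); print(z,np.round(w.mean(0),3),np.linalg.norm(w[1]-w[0]).round(3),np.linalg.norm(w[2]-w[1]).round(3),np.round(w,3).tolist())
```

```text
0.034 [ 0.492 -0.301] 0.046 0.092 [[0.528, -0.266], [0.544, -0.309], [0.456, -0.337], [0.441, -0.293]]
0.07 [ 0.488 -0.291] 0.045 0.089 [[0.523, -0.257], [0.537, -0.299], [0.452, -0.326], [0.438, -0.284]]
0.034 [ 0.473 -0.147] 0.125 0.058 [[0.49, -0.081], [0.513, -0.203], [0.455, -0.212], [0.433, -0.09]]
0.07 [ 0.469 -0.141] 0.121 0.057 [[0.486, -0.077], [0.508, -0.196], [0.452, -0.205], [0.43, -0.086]]
0.034 [ 0.482 -0.405] 0.062 0.028 [[0.47, -0.373], [0.513, -0.418], [0.494, -0.438], [0.451, -0.393]]
0.07 [ 0.478 -0.392] 0.061 0.027 [[0.466, -0.361], [0.508, -0.405], [0.489, -0.424], [0.447, -0.38]]
```

View pics/crop.png

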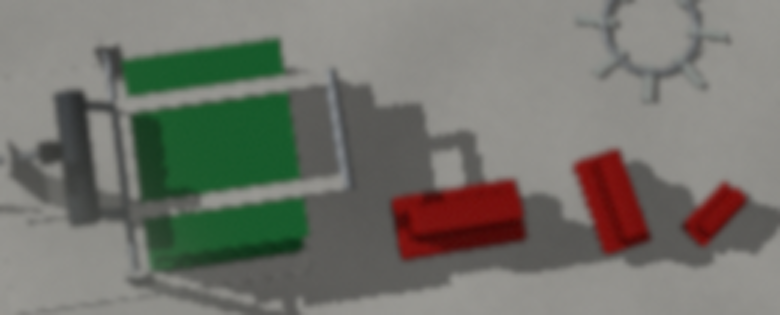

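Run:
```python
from h import *
f=lambda p:ray("top",(225+p[0]/3,150+p[1]/3),0.117)[:2]
a,b=f((334,72)),f((348,187)); c,d=f((113,45)),f((137,280))
print(a,b,np.linalg.norm(a-b)); print(c,d,np.linalg.norm(c-d)); H=(a+b)/2; G=(c+d)/2
print("handle",H,"hinge",G,np.linalg.norm(H-G)); 
for v in (a-b,c-d): print(np.degrees(np.arctan2(v[1],v[0])))
v=G-H; print(np.degrees(np.arctan2(v[1],v[0]))-90)
K,D,o,R=cam("scene")
for n in("top","scene"): print(n,cam(n)[0][0,0])
print(r.get_obs()["ee_pos"],r.get_obs()["orientation"],r.get_obs()["width"])
K,D,o,R=cam("wrist");print(o,R)
```

```text
[ 0.59844431 -0.01753905] [ 0.48984512 -0.0313822 ] 0.10947792789516939
[0.62042088 0.19038888] [0.40062334 0.1607971 ] 0.2217805921421282
handle [ 0.54414471 -0.02446062] hinge [0.51052211 0.17559299] 0.20285937787463404
7.264324584387115
7.6677393369039475
9.54042170606779
top 436.5365426345719
scene 444.7445632569638
[0.23515297 0.49719749 0.21346863] [[-9.03997278e-01  4.27538210e-01  2.49634204e-05]
 [ 4.27538211e-01  9.03997275e-01  6.66835099e-05]
 [ 5.94288438e-06  7.09545275e-05 -9.99999997e-01]] 0.09386833823320612
[0.17496547 0.52439519 0.38340144] [[ 0.42796335  0.87997072  0.20615263]
 [ 0.90379505 -0.41702713 -0.09613988]
 [ 0.00137096  0.22746407 -0.97378551]]
```

```bash
python3 -m pendant '[[[0,0,0.3,0,0,0],[0,0,0.3,0,0,0],[0,0,0.3,0,0,0],[0.3,-0.3,0.3,0,0,0.1],[0.616,-0.98,0.3,0,0,0.187],[0.616,-0.98,0.3,0,0,0.187],[0.616,-0.98,0.3,0,0,0.187],[0.616,-0.98,0.3,0,0,0.187],[0.616,-0.98,0.3,0,0,0.187],[0.616,-0.98,0.3,0,0,0.187]]]' -0.15
```

```text
time_s: 1.9
ee_pos: [0.4158, 0.2186, 0.3637]
orientation: [[-0.989, -0.146, 0.0], [-0.146, 0.989, 0.0], [-0.001, 0.0, -1.0]]
wrist_force: [-0.1, 0.4, 0.2]
width: 0.0399
finger_force: 0.0
```

```bash
python3 -m pendant '[[[0.25,-0.48,0,0,0,0],[0.25,-0.48,0,0,0,0],[0.25,-0.48,0,0,0,0],[0.25,-0.48,0,0,0,0],[0.25,-0.48,0,0,0,0],[0.25,-0.48,0,0,0,0],[0.25,-0.48,0,0,0,0],[0.25,-0.48,0,0,0,0]]]'
python3 - <<'E'
from h import *
save("wrist","w1.png"); print(r.get_obs()["ee_pos"]); print(spots("wrist","lid_handle"),spots("wrist","lid"),spots("wrist","brush"))
E
```

```text
time_s: 2.7
ee_pos: [0.5401, -0.0193, 0.3634]
orientation: [[-0.989, -0.145, -0.0], [-0.145, 0.989, 0.0], [0.0, 0.0, -1.0]]
wrist_force: [-0.4, 0.3, 0.1]
width: 0.04
finger_force: 0.0
[ 0.53999128 -0.01875752  0.36363815]
[(0.91, array([0.512, 0.108, 0.113]))] [(0.66, array([0.512, 0.108, 0.118]))] [(0.92, array([ 0.488, -0.292,  0.05 ])), (0.69, array([ 0.481, -0.4  ,  0.029])), (0.24, array([0.513, 0.107, 0.11 ]))]
```

View pics/w1.png

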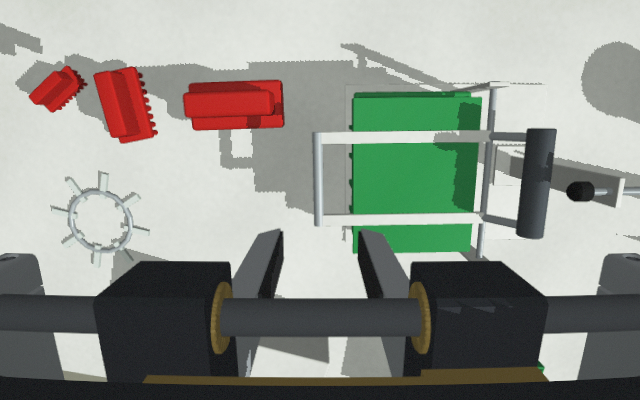

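The wrist view shows the handle bar from (317,133) to (319,222). The middle brush is at (125,105) and the large one at (234,105). The lid, hinge and bumper are all clear.

Run:
```python
from h import *
f=lambda p,z=.115:ray("wrist",p,z)
a,b=f((318,137))[:2],f((319.5,218))[:2]; print("handle",a,b,(a+b)/2,np.linalg.norm(a-b)); v=a-b; print(np.degrees(np.arctan2(v[1],v[0])))
c,d=f((491,136))[:2],f((483,217))[:2]; print("hinge",c,d,(c+d)/2,np.linalg.norm((c+d-a-b)/2))
# ridge tops, z .074
for nm,q in(("big",[(186,93),(273,92),(273,116),(185,118)]),("mid",[(107,74),(126,70),(137,131),(119,135)])):
    for z in(.074,.095):
        w=np.array([f(p,z)[:2] for p in q]); print(nm,z,np.linalg.norm(np.diff(w,axis=0),axis=1).round(3),w.mean(0).round(3))
im=cv2.imread("pics/w1.png"); cv2.imwrite("pics/c1.png",cv2.resize(im[50:160,10:340],None,fx=2.4,fy=2.4))
```

```text
handle [ 0.49423783 -0.02802472] [ 0.59149428 -0.011921  ] [ 0.54286606 -0.01997286] 0.09858066284808566
-170.5982667745914
hinge [0.46209081 0.17481944] [0.5606744  0.18996106] [0.51138261 0.18239025] 0.2047975471567275
big 0.074 [0.11  0.03  0.113] [ 0.472 -0.145]
big 0.095 [0.105 0.028 0.108] [ 0.472 -0.14 ]
mid 0.074 [0.026 0.076 0.025] [ 0.489 -0.283]
mid 0.095 [0.025 0.073 0.024] [ 0.488 -0.271]
```

View pics/c1.png

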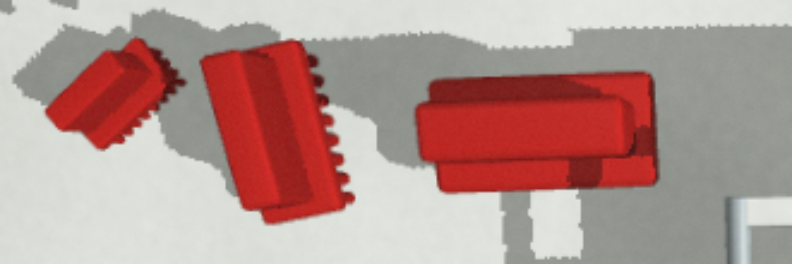

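```bash
python3 -m pendant '[[[0.007,-0.006,-0.09,0,0,0.003],[0.007,-0.006,-0.18,0,0,0.003],[0.007,-0.006,-0.27,0,0,0.003],[0.007,-0.006,-0.36,0,0,0.003],[0.007,-0.006,-0.44,0,0,0.003],[0.007,-0.006,-0.5,0,0,0.003],[0.007,-0.006,-0.518,0,0,0.003],[0.007,-0.006,-0.518,0,0,0.003]]]' && python3 -m pendant '[[[0,0,0,0,0,0],[0,0,0,0,0,0],[0,0,0,0,0,0],[0,0,0,0,0,0]]]' -0.62
```

```text
time_s: 3.7
ee_pos: [0.5435, -0.022, 0.1043]
orientation: [[-0.988, -0.155, -0.001], [-0.155, 0.988, 0.0], [0.001, 0.0, -1.0]]
wrist_force: [0.3, 0.4, 1.2]
width: 0.0398
finger_force: 0.0
time_s: 4.1
ee_pos: [0.5441, -0.0225, 0.1053]
orientation: [[-0.988, -0.154, 0.001], [-0.154, 0.988, -0.0], [-0.001, -0.0, -1.0]]
wrist_force: [-0.0, 0.4, 0.3]
width: 0.018
finger_force: 0.0
```

```bash
python3 -m pendant '[[[0,0,0,0,0,0],[0,0,0,0,0,0],[0,0,0,0,0,0],[0,0,0,0,0,0]]]' -1
python3 - <<'E'
from h import *
Y=np.array([-.156,.988]);A=np.arange(0.1,2.15,.1)
for a in A: 
    dy=.205*(1-np.cos(a)); dz=.205*np.sin(a); print(round(a,1),np.round(np.r_[Y*dy,dz]/.5,4))
E
```

```text
time_s: 4.5
ee_pos: [0.5438, -0.022, 0.1048]
orientation: [[-0.988, -0.155, 0.0], [-0.155, 0.988, 0.001], [-0.0, 0.001, -1.0]]
wrist_force: [-0.9, 5.6, 3.0]
width: 0.011
finger_force: 30.0
0.1 [-0.0003  0.002   0.0409]
0.2 [-0.0013  0.0081  0.0815]
0.3 [-0.0029  0.0181  0.1212]
0.4 [-0.005   0.032   0.1597]
0.5 [-0.0078  0.0496  0.1966]
0.6 [-0.0112  0.0708  0.2315]
0.7 [-0.015   0.0953  0.2641]
0.8 [-0.0194  0.1229  0.2941]
0.9 [-0.0242  0.1533  0.3212]
1.0 [-0.0294  0.1862  0.345 ]
1.1 [-0.0349  0.2213  0.3654]
1.2 [-0.0408  0.2583  0.3821]
1.3 [-0.0469  0.2967  0.3951]
1.4 [-0.0531  0.3362  0.404 ]
1.5 [-0.0594  0.3764  0.409 ]
1.6 [-0.0658  0.4169  0.4098]
1.7 [-0.0722  0.4573  0.4066]
1.8 [-0.0785  0.4971  0.3993]
1.9 [-0.0846  0.536   0.388 ]
2.0 [-0.0906  0.5737  0.3728]
2.1 [-0.0962  0.6096  0.3539]
```

```bash
python3 -m pendant '[[[0,0.002,0.01,0,0,0],[0,0.003,0.03,0,0,0],[0,0.005,0.05,0,0,0],[-0.001,0.008,0.068,0,0,0],[-0.0013,0.010,0.0815,0,0,0],[-0.002,0.014,0.1,0,0,0],[-0.0029,0.020,0.1212,0,0,0],[-0.0029,0.020,0.1212,0,0,0]]]'
```

```text
time_s: 5.3
ee_pos: [0.5424, -0.0128, 0.1669]
orientation: [[-0.988, -0.155, 0.001], [-0.155, 0.988, -0.001], [-0.001, -0.001, -1.0]]
wrist_force: [-1.1, -7.4, -0.9]
width: 0.0113
finger_force: 30.0
```

```bash
python3 -m pendant '[[[-0.001,0.005,0.02,0,0,0],[-0.0021,0.0127,0.0385,0,0,0],[-0.0035,0.021,0.0575,0,0,0],[-0.005,0.0303,0.0754,0,0,0],[-0.0065,0.0405,0.0932,0,0,0],[-0.0083,0.0515,0.1103,0,0,0],[-0.0083,0.0515,0.1103,0,0,0]]]'
```

```text
time_s: 6.0
ee_pos: [0.5383, 0.0128, 0.2227]
orientation: [[-0.988, -0.155, 0.002], [-0.155, 0.988, -0.002], [-0.002, -0.002, -1.0]]
wrist_force: [-1.4, -12.4, 6.1]
width: 0.0114
finger_force: 30.0
```

```bash
python3 -m pendant '[[[-0.0018,0.0102,0.0176,0,0,0],[-0.0038,0.0227,0.0341,0,0,0],[-0.006,0.036,0.0495,0,0,0],[-0.0082,0.0504,0.0643,0,0,0],[-0.0105,0.065,0.0785,0,0,0],[-0.013,0.081,0.0916,0,0,0],[-0.013,0.081,0.0916,0,0,0]]]'
```

```text
time_s: 6.7
ee_pos: [0.5317, 0.0538, 0.2689]
orientation: [[-0.988, -0.155, 0.003], [-0.155, 0.988, -0.001], [-0.003, -0.002, -1.0]]
wrist_force: [-2.0, -10.3, 9.5]
width: 0.0109
finger_force: 30.0
```

```bash
python3 -m pendant '[[[-0.0025,0.0145,0.0145,0,0,0],[-0.0052,0.0309,0.0258,0,0,0],[-0.008,0.048,0.0365,0,0,0],[-0.0107,0.066,0.0462,0,0,0],[-0.0135,0.0843,0.0555,0,0,0],[-0.0166,0.103,0.0634,0,0,0],[-0.0166,0.103,0.0634,0,0,0]]]'
```

```text
time_s: 7.4
ee_pos: [0.5232, 0.1065, 0.2987]
orientation: [[-0.988, -0.156, 0.001], [-0.156, 0.988, 0.001], [-0.001, 0.0, -1.0]]
wrist_force: [-0.5, -3.0, 8.5]
width: 0.011
finger_force: 30.0
```

```bash
python3 -m pendant '[[[-0.003,0.019,0.0085,0,0,0],[-0.0061,0.0384,0.015,0,0,0],[-0.009,0.058,0.0201,0,0,0],[-0.0123,0.0779,0.0244,0,0,0],[-0.0155,0.098,0.0274,0,0,0],[-0.0186,0.1181,0.0294,0,0,0],[-0.0186,0.1181,0.0294,0,0,0]]]'
```

```text
time_s: 8.1
ee_pos: [0.5138, 0.1656, 0.3124]
orientation: [[-0.988, -0.156, -0.0], [-0.156, 0.988, 0.0], [0.0, 0.0, -1.0]]
wrist_force: [0.4, -0.0, 2.1]
width: 0.0107
finger_force: 30.0
```

Run:
```python
from h import *
save("scene","s2.png")
ob=r.get_obs(); K,D,o,R=cam("wrist")
# pose at w1
T=np.array(ob["orientation"]); R1=np.array([[-.989,-.145,0],[-.145,.989,0],[0,0,-1.]]); Q=R1@T.T
o1=np.array([.53999,-.01876,.36364])+Q@(o-ob["ee_pos"]); Rw=Q@R
def f(uv,z):
    p=cv2.undistortPoints(np.array([[uv]],float),K,D)[0,0]; v=Rw@np.array([p[0],p[1],1]); return o1+v*(z-o1[2])/v[2]
Y=np.array([-.156,.988]);X=np.array([.988,.156])
H=np.array([.5435,-.0215])
loc=lambda w:(np.dot(w[:2]-H,X).round(4),(np.dot(w[:2]-H,Y)-.120).round(4))
print("hinge (want y .085)",loc(f((491,136),.115)),loc(f((483,217),.115)))
for u in ((566,190),(572,190),(593,191),(624,191)): print(u,loc(f(u,.205)))
im=cv2.imread("pics/w1.png"); g=im[150:235,540:640]
a=cv2.resize(g,None,fx=4,fy=4); s=cv2.imread("pics/s2.png")[90:260,260:410]; b=cv2.resize(s,None,fx=2.6,fy=2.6)
c=np.zeros((max(a.shape[0],b.shape[0]),790,3),np.uint8); c[:a.shape[0],:400]=a; c[:b.shape[0],400:]=b[:,:390]; cv2.imwrite("pics/c2.png",c)
```

```text
hinge (want y .085) (np.float64(-0.0497), np.float64(0.0863)) (np.float64(0.05), np.float64(0.0857))
(566, 190) (np.float64(-0.0019), np.float64(0.1234))
(572, 190) (np.float64(-0.0019), np.float64(0.1296))
(593, 191) (np.float64(-0.0007), np.float64(0.1518))
(624, 191) (np.float64(-0.0004), np.float64(0.1853))
```

View pics/c2.png

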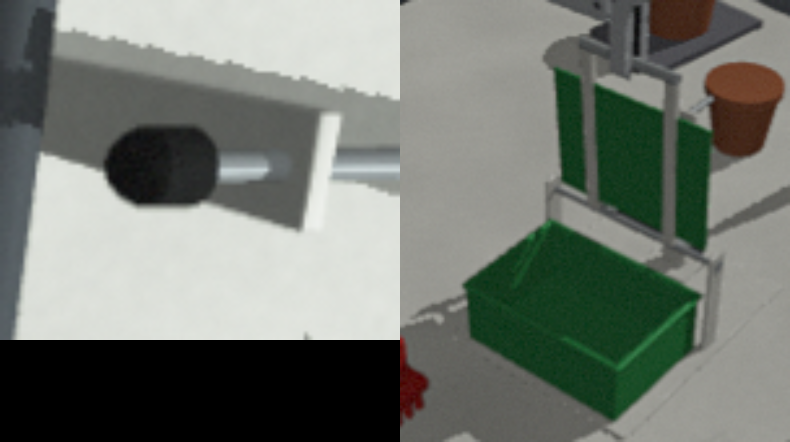

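The scene view shows the lid upright with the gripper on its bar. The tip edge at wrist pixel (566,190) puts the bumper at y ≈ 124 mm in the crate frame, so I expect contact at about 1.9 to 1.98 rad.

```bash
python3 -m pendant '[[[-0.0032,0.020,0.0008,0,0,0],[-0.0064,0.0405,0.0008,0,0,0],[-0.0096,0.061,-0.0005,0,0,0],[-0.0128,0.0809,-0.0024,0,0,0],[-0.016,0.1005,-0.006,0,0,0],[-0.0182,0.115,-0.0085,0,0,0],[-0.0199,0.126,-0.0113,0,0,0],[-0.021,0.1325,-0.0128,0,0,0],[-0.021,0.1325,-0.0128,0,0,0]]]'
```

```text
time_s: 9.05
ee_pos: [0.5035, 0.2308, 0.3058]
orientation: [[-0.988, -0.155, -0.0], [-0.155, 0.988, -0.0], [0.0, -0.0, -1.0]]
wrist_force: [1.7, 0.5, -0.1]
width: 0.0109
finger_force: 30.0
```

```bash
python3 -m pendant '[[[-0.0006,0.0038,-0.0012,0,0,0],[-0.0012,0.0077,-0.0023,0,0,0],[-0.0018,0.0115,-0.0035,0,0,0],[-0.0024,0.0154,-0.0046,0,0,0],[-0.0024,0.0154,-0.0046,0,0,0]]]'
```

```text
time_s: 9.55
ee_pos: [0.5023, 0.2383, 0.3035]
orientation: [[-0.988, -0.155, -0.0], [-0.155, 0.988, -0.0], [0.0, -0.0, -1.0]]
wrist_force: [0.8, -0.4, -1.2]
width: 0.0111
finger_force: 30.0
```

```bash
python3 -m pendant '[[[-0.0006,0.0038,-0.0014,0,0,0],[-0.0012,0.0076,-0.0028,0,0,0],[-0.0012,0.0076,-0.0028,0,0,0]]]'
```

```text
time_s: 9.85
ee_pos: [0.5017, 0.2423, 0.3023]
orientation: [[-0.988, -0.155, 0.0], [-0.155, 0.988, 0.0], [-0.0, 0.0, -1.0]]
wrist_force: [1.3, 0.8, -0.6]
width: 0.0108
finger_force: 30.0
```

```bash
python3 -m pendant '[[[-0.0006,0.0038,-0.0014,0,0,0],[-0.0012,0.0076,-0.0028,0,0,0],[-0.0012,0.0076,-0.0028,0,0,0]]]'
```

```text
time_s: 10.15
ee_pos: [0.5011, 0.2461, 0.3009]
orientation: [[-0.988, -0.155, -0.0], [-0.155, 0.988, 0.0], [-0.0, 0.0, -1.0]]
wrist_force: [-0.2, 0.6, -0.1]
width: 0.0111
finger_force: 30.0
```

```bash
python3 -m pendant '[[[-0.0004,0.0025,-0.0009,0,0,0],[-0.0008,0.005,-0.0018,0,0,0],[-0.0008,0.005,-0.0018,0,0,0]]]'
```

```text
time_s: 10.45
ee_pos: [0.5007, 0.2485, 0.3001]
orientation: [[-0.988, -0.155, 0.0], [-0.155, 0.988, 0.0], [-0.0, 0.0, -1.0]]
wrist_force: [-0.9, 0.5, 0.8]
width: 0.011
finger_force: 30.0
```

```bash
python3 -m pendant '[[[-0.0004,0.0025,-0.0009,0,0,0],[-0.0008,0.005,-0.0018,0,0,0],[-0.0008,0.005,-0.0018,0,0,0]]]'
```

```text
time_s: 10.75
ee_pos: [0.5003, 0.251, 0.299]
orientation: [[-0.988, -0.155, -0.0], [-0.155, 0.988, -0.0], [0.0, 0.0, -1.0]]
wrist_force: [0.4, -0.3, -1.4]
width: 0.0108
finger_force: 30.0
```

```bash
python3 -m pendant '[[[-0.0004,0.0025,-0.0009,0,0,0],[-0.0008,0.005,-0.0018,0,0,0],[-0.0008,0.005,-0.0018,0,0,0]]]'
```

```text
time_s: 11.05
ee_pos: [0.5, 0.2535, 0.2982]
orientation: [[-0.988, -0.155, 0.0], [-0.155, 0.988, 0.0], [-0.0, 0.0, -1.0]]
wrist_force: [0.6, 1.0, 0.1]
width: 0.0109
finger_force: 30.0
```

```bash
python3 -m pendant '[[[-0.0004,0.0025,-0.0009,0,0,0],[-0.0008,0.005,-0.0018,0,0,0],[-0.0008,0.005,-0.0018,0,0,0]]]'
```

```text
time_s: 11.35
ee_pos: [0.4995, 0.256, 0.2973]
orientation: [[-0.988, -0.155, -0.0], [-0.155, 0.988, 0.0], [0.0, 0.0, -1.0]]
wrist_force: [1.6, 0.3, -1.9]
width: 0.0112
finger_force: 30.0
```

```bash
python3 -m pendant '[[[-0.0004,0.0024,-0.001,0,0,0],[-0.0008,0.0048,-0.002,0,0,0],[-0.0008,0.0048,-0.002,0,0,0]]]'
```

```text
time_s: 11.65
ee_pos: [0.4992, 0.2584, 0.2963]
orientation: [[-0.988, -0.155, 0.0], [-0.155, 0.988, 0.0], [-0.0, 0.0, -1.0]]
wrist_force: [-0.1, 0.3, -0.7]
width: 0.0107
finger_force: 30.0
```

```bash
python3 -m pendant '[[[-0.0004,0.0024,-0.001,0,0,0],[-0.0008,0.0048,-0.002,0,0,0],[-0.0008,0.0048,-0.002,0,0,0]]]'
```

```text
time_s: 11.95
ee_pos: [0.4989, 0.2604, 0.2955]
orientation: [[-0.988, -0.154, 0.0], [-0.154, 0.988, -0.001], [-0.0, -0.001, -1.0]]
wrist_force: [0.8, -3.7, 0.3]
width: 0.0109
finger_force: 30.0
```

```bash
python3 -m pendant '[[[-0.0003,0.0016,-0.0007,0,0,0],[-0.0003,0.0016,-0.0007,0,0,0],[-0.0003,0.0016,-0.0007,0,0,0]]]'
```

```text
time_s: 12.25
ee_pos: [0.4988, 0.2608, 0.2953]
orientation: [[-0.988, -0.154, 0.001], [-0.154, 0.988, -0.001], [-0.0, -0.001, -1.0]]
wrist_force: [0.6, -6.7, 1.9]
width: 0.011
finger_force: 30.0
```

```bash
python3 -m pendant '[[[-0.0003,0.0017,-0.0007,0,0,0],[-0.0003,0.0017,-0.0007,0,0,0],[-0.0003,0.0017,-0.0007,0,0,0],[-0.0003,0.0017,-0.0007,0,0,0],[-0.0003,0.0017,-0.0007,0,0,0],[-0.0003,0.0017,-0.0007,0,0,0],[-0.0003,0.0017,-0.0007,0,0,0]]]'
```

```text
time_s: 12.95
ee_pos: [0.4987, 0.2613, 0.2952]
orientation: [[-0.988, -0.154, 0.001], [-0.154, 0.988, -0.002], [-0.001, -0.002, -1.0]]
wrist_force: [0.4, -9.0, 4.1]
width: 0.0109
finger_force: 30.0
```

```bash
python3 -m pendant '[[[0,0.0003,0,0,0,0],[0,0.0003,0,0,0,0],[0,0.0003,0,0,0,0],[0.0003,-0.0016,0.0007,0,0,0],[0.0006,-0.0036,0.0014,0,0,0],[0.0006,-0.0036,0.0014,0,0,0]]]'; python3 -m pendant '[[[0,0,0,0,0,0],[0,0,0,0,0,0],[0,0,0,0,0,0],[0,0,0,0,0,0]]]' -0.15
```

```text
time_s: 13.55
ee_pos: [0.4989, 0.2603, 0.2955]
orientation: [[-0.988, -0.154, 0.0], [-0.154, 0.988, 0.0], [-0.0, -0.0, -1.0]]
wrist_force: [0.9, -3.9, 1.7]
width: 0.0115
finger_force: 30.0
time_s: 13.95
ee_pos: [0.4987, 0.2607, 0.2952]
orientation: [[-0.988, -0.155, -0.0], [-0.155, 0.988, 0.0], [0.0, 0.0, -1.0]]
wrist_force: [0.2, 0.0, -0.5]
width: 0.0383
finger_force: 0.0
```

```bash
python3 -m pendant '[[[0,0,0.03,0,0,0],[0,0,0.09,0,0,0],[0,0,0.16,0,0,0],[0,-0.05,0.21,0,0,0],[-0.006,-0.15,0.21,0,0,0],[-0.01,-0.98,0.21,0,0,0.05],[-0.01,-0.98,0.21,0,0,0.05],[-0.01,-0.98,0.21,0,0,0.05],[-0.01,-0.98,0.21,0,0,0.05],[-0.01,-0.98,0.21,0,0,0.05]]]' && python3 -m pendant '[[[-0.01,-0.42,-0.05,0,0,0],[-0.01,-0.42,-0.05,0,0,0],[-0.01,-0.42,-0.05,0,0,0],[-0.01,-0.42,-0.05,0,0,0],[-0.01,-0.42,-0.05,0,0,0],[-0.01,-0.42,-0.05,0,0,0]]]'
python3 - <<'E'
from h import *
save("wrist","w2.png"); print(spots("wrist","brush")); print(r.get_obs()["ee_pos"])
for i,t in enumerate(r.trace("wrist","brush")):
    m=t["pixels"].astype(np.uint8); q=np.argwhere(m)[:,::-1].astype(np.float32); print(t["conf"],cv2.minAreaRect(q))
print(cam("wrist")[2]); a=cv2.imread("pics/w2.png"); save("scene","s3.png")
b=cv2.imread("pics/s3.png")[90:260,260:410]; cv2.imwrite("pics/c3.png",np.hstack([a[:, :560],cv2.copyMakeBorder(cv2.resize(b,(230,260)),0,140,0,0,cv2.BORDER_CONSTANT)]))
E
```

```text
time_s: 14.95
ee_pos: [0.4942, -0.0615, 0.4006]
orientation: [[-0.952, -0.307, 0.001], [-0.307, 0.952, 0.0], [-0.001, -0.0, -1.0]]
wrist_force: [0.4, -0.4, -1.0]
width: 0.0401
finger_force: 0.0
time_s: 15.55
ee_pos: [0.4894, -0.2709, 0.3746]
orientation: [[-0.952, -0.305, -0.001], [-0.305, 0.952, 0.001], [0.001, 0.001, -1.0]]
wrist_force: [-0.5, 0.3, 0.4]
width: 0.0403
finger_force: 0.0
[(0.88, array([ 0.483, -0.402,  0.025])), (0.85, array([ 0.489, -0.301,  0.031])), (0.83, array([ 0.467, -0.153,  0.074]))]
[ 0.4899299  -0.26873098  0.37569095]
0.79 ((299.55908203125, 161.47764587402344), (69.98404693603516, 35.29178237915039), 87.70938873291016)
0.68 ((230.4175567626953, 132.0433807373047), (24.964012145996094, 47.27326965332031), 62.241458892822266)
0.64 ((407.9368896484375, 181.32447814941406), (94.51226806640625, 43.85091018676758), 7.989326477050781)
[ 0.42659817 -0.28940558  0.54584174]
```

View pics/c3.png

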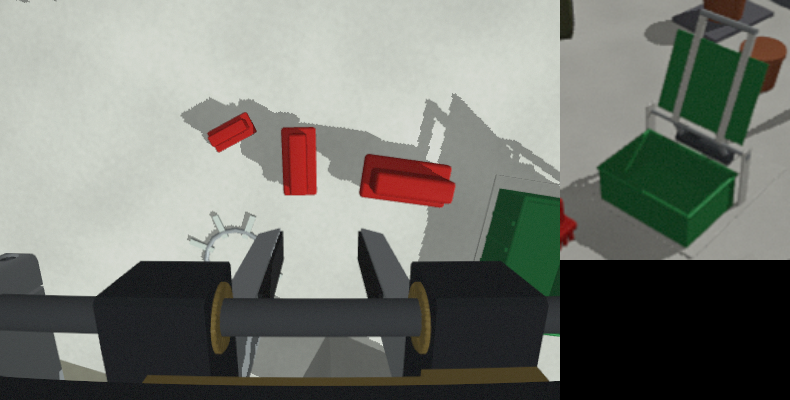

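The wrist view shows the target brush upright in the picture at (299,161), nearly aligned with the tool. The scene inset shows the lid standing open on its own.

Run:
```python
from h import *
for nm,z,q in(("ridge",.074,[(290,135),(305,134),(307,192),(291,193)]),("base",.034,[(282,128),(315,127),(316,194),(284,195)])):
    w=np.array([ray("wrist",p,z)[:2] for p in q]); v=w[3]-w[0]+w[2]-w[1]; print(nm,w.mean(0).round(4),np.linalg.norm(np.diff(w,axis=0),axis=1).round(3),np.degrees(np.arctan2(v[1],v[0])))
a=cv2.imread("pics/w2.png"); print(r.get_obs()["orientation"])
```

```text
ridge [ 0.4914 -0.299 ] [0.02  0.078 0.022] 18.661490167760206
base [ 0.4931 -0.2994] [0.047 0.098 0.048] 18.503143057508836
[[-9.51131092e-01 -3.08785811e-01  9.84066274e-04]
 [-3.08786284e-01  9.51131377e-01 -3.67230866e-04]
 [-8.22580629e-04 -6.53150862e-04 -9.99999448e-01]]
```

```bash
python3 -m pendant '[[[0.004,-0.061,-0.08,0,0,0.002],[0.004,-0.061,-0.17,0,0,0.002],[0.004,-0.061,-0.26,0,0,0.002],[0.004,-0.061,-0.35,0,0,0.002],[0.004,-0.061,-0.44,0,0,0.002],[0.004,-0.061,-0.52,0,0,0.002],[0.004,-0.061,-0.58,0,0,0.002],[0.004,-0.061,-0.63,0,0,0.002],[0.004,-0.061,-0.655,0,0,0.002],[0.004,-0.061,-0.655,0,0,0.002]]]' && python3 -m pendant '[[[0,0,0,0,0,0],[0,0,0,0,0,0],[0,0,0,0,0,0],[0,0,0,0,0,0],[0,0,0,0,0,0]]]' -1
```

```text
time_s: 16.75
ee_pos: [0.4917, -0.2991, 0.0471]
orientation: [[-0.949, -0.314, -0.001], [-0.314, 0.949, 0.001], [0.001, 0.001, -1.0]]
wrist_force: [-0.2, 0.6, -0.0]
width: 0.0401
finger_force: 0.0
time_s: 17.25
ee_pos: [0.4923, -0.3005, 0.0491]
orientation: [[-0.95, -0.313, 0.002], [-0.313, 0.95, -0.001], [-0.001, -0.002, -1.0]]
wrist_force: [1.1, 1.8, 7.4]
width: 0.0239
finger_force: 30.0
```

```bash
python3 -m pendant '[[[0,0,0.02,0,0,0],[0,0,0.08,0,0,0],[0,0,0.16,0,0,0],[0,0,0.24,0,0,0],[0,0,0.32,0,0,0],[0.007,0.07,0.36,0,0,-0.01],[0.014,0.15,0.36,0,0,-0.02],[0.021,0.23,0.36,0,0,-0.03],[0.028,0.31,0.36,0,0,-0.04],[0.035,0.39,0.36,0,0,-0.05]]]' && python3 -m pendant '[[[0.007,0.08,0,0,0,-0.004],[0.014,0.16,0,0,0,-0.004],[0.02,0.22,0,0,0,-0.004],[0.028,0.28,0,0,0,-0.004],[0.034,0.33,0,0,0,-0.004],[0.037,0.36,0,0,0,-0.004],[0.037,0.36,0,0,0,-0.004]]]'
```

```text
time_s: 18.25
ee_pos: [0.5089, -0.1037, 0.2286]
orientation: [[-0.987, -0.159, 0.0], [-0.159, 0.987, -0.0], [-0.0, -0.0, -1.0]]
wrist_force: [0.6, 0.4, -0.6]
width: 0.0236
finger_force: 30.0
time_s: 18.95
ee_pos: [0.5276, 0.0759, 0.2282]
orientation: [[-0.989, -0.15, 0.0], [-0.15, 0.989, 0.0], [-0.0, 0.0, -1.0]]
wrist_force: [0.1, -1.0, -1.1]
width: 0.0236
finger_force: 30.0
```

Run:
```python
from h import *
save("scene","s4.png"); cv2.imwrite("pics/c4.png",cv2.resize(cv2.imread("pics/s4.png")[60:260,230:430],None,fx=2.5,fy=2.5))
```

```text
(no output)
```

View pics/c4.png

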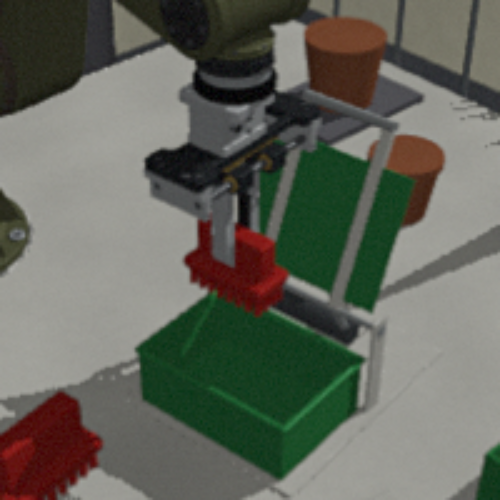

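The brush hangs level over the crate, bristles down, and the lid is open behind it.

```bash
python3 -m pendant '[[[0.002,-0.016,-0.04,0,0,0],[0.002,-0.016,-0.09,0,0,0],[0.002,-0.016,-0.14,0,0,0],[0.002,-0.016,-0.19,0,0,0],[0.002,-0.016,-0.24,0,0,0],[0.002,-0.016,-0.28,0,0,0],[0.002,-0.016,-0.306,0,0,0],[0.002,-0.016,-0.306,0,0,0]]]' && python3 -m pendant '[[[0,0,-0.005,0,0,0],[0,0,-0.01,0,0,0],[0,0,-0.015,0,0,0],[0,0,-0.02,0,0,0],[0,0,-0.025,0,0,0],[0,0,-0.028,0,0,0],[0,0,-0.028,0,0,0]]]'
```

```text
time_s: 19.8
ee_pos: [0.528, 0.0659, 0.0737]
orientation: [[-0.989, -0.147, -0.003], [-0.147, 0.989, -0.0], [0.003, 0.0, -1.0]]
wrist_force: [-0.4, 0.5, -0.5]
width: 0.0238
finger_force: 30.0
time_s: 20.5
ee_pos: [0.5286, 0.0668, 0.0607]
orientation: [[-0.989, -0.148, -0.0], [-0.148, 0.989, -0.0], [0.0, -0.0, -1.0]]
wrist_force: [0.4, 0.2, -0.4]
width: 0.024
finger_force: 30.0
```

```bash
python3 -m pendant '[[[0,0,-0.002,0,0,0],[0,0,-0.004,0,0,0],[0,0,-0.006,0,0,0],[0,0,-0.006,0,0,0]]]'
```

```text
time_s: 20.9
ee_pos: [0.5288, 0.0668, 0.0581]
orientation: [[-0.989, -0.148, 0.0], [-0.148, 0.989, 0.0], [-0.0, -0.0, -1.0]]
wrist_force: [-1.6, -0.5, 4.3]
width: 0.0237
finger_force: 30.0
```

```bash
python3 -m pendant '[[[0,0,-0.002,0,0,0],[0,0,-0.003,0,0,0],[0,0,-0.003,0,0,0]]]'
```

```text
time_s: 21.2
ee_pos: [0.5289, 0.0669, 0.0581]
orientation: [[-0.989, -0.148, 0.001], [-0.148, 0.989, 0.0], [-0.001, -0.0, -1.0]]
wrist_force: [-11.1, -0.1, 23.2]
width: 0.024
finger_force: 30.0
```

```bash
python3 -m pendant '[[[0,0,0.003,0,0,0],[0,0,0.003,0,0,0]]]' && python3 -m pendant '[[[0,0,0,0,0,0],[0,0,0,0,0,0],[0,0,0,0,0,0],[0,0,0,0,0,0]]]' -0.1 && python3 -m pendant '[[[0,0,0.03,0,0,0],[0,0,0.08,0,0,0],[0,0,0.16,0,0,0],[0,0,0.25,0,0,0],[0,0,0.34,0,0,0],[0,0,0.44,0,0,0],[0,-0.1,0.5,0,0,0],[-0.05,-0.2,0.5,0,0,0],[-0.1,-0.3,0.5,0,0,0],[-0.1,-0.4,0.5,0,0,0]]]'
python3 - <<'E'
from h import *
save("top","t5.png"); save("scene","s5.png")
a=cv2.imread("pics/s5.png")[60:380,120:520]; b=cv2.imread("pics/t5.png")[100:280,100:480]
cv2.imwrite("pics/c5.png",np.vstack([cv2.resize(a,(500,400)),cv2.copyMakeBorder(cv2.resize(b,(422,200)),0,0,0,78,cv2.BORDER_CONSTANT)]))
E
```

```text
time_s: 21.4
ee_pos: [0.5289, 0.0668, 0.0581]
orientation: [[-0.989, -0.148, 0.001], [-0.148, 0.989, 0.0], [-0.001, -0.0, -1.0]]
wrist_force: [-1.0, 0.2, 6.5]
width: 0.0235
finger_force: 30.0
time_s: 21.8
ee_pos: [0.5287, 0.0668, 0.0577]
orientation: [[-0.989, -0.148, -0.0], [-0.148, 0.989, -0.0], [0.0, -0.0, -1.0]]
wrist_force: [0.7, -0.5, -0.2]
width: 0.0422
finger_force: 0.0
time_s: 22.8
ee_pos: [0.4793, -0.1175, 0.3085]
orientation: [[-0.989, -0.149, 0.001], [-0.149, 0.989, -0.0], [-0.001, -0.0, -1.0]]
wrist_force: [0.5, -0.1, 0.4]
width: 0.0423
finger_force: 0.0
```

View pics/c5.png

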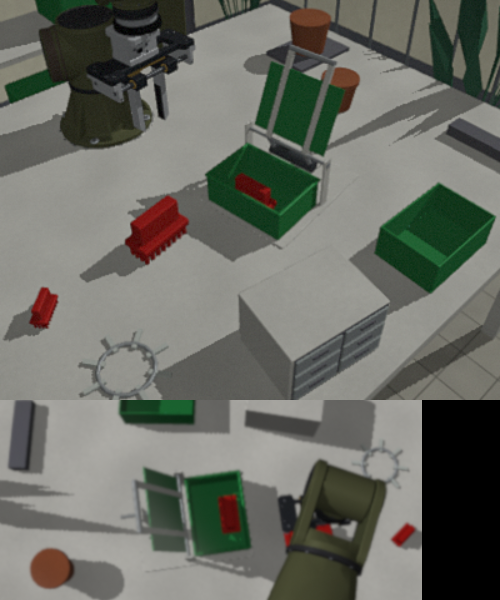

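The brush lies upright inside the crate, the lid is open on its bumper, and the hoop and pot haven't moved. The gripper is clear of everything.

```bash
python3 -m pendant '[[[0,0,0,0,0,0],[0,0,0,0,0,0],[0,0,0,0,0,0]]]' && python3 -c "
from workcell import r
print(r.sign_off())"
```

```text
time_s: 23.2
ee_pos: [0.481, -0.1152, 0.3077]
orientation: [[-0.989, -0.15, -0.0], [-0.15, 0.989, 0.0], [0.0, 0.0, -1.0]]
wrist_force: [0.2, -0.3, 0.3]
width: 0.0422
finger_force: 0.0
the job is handed in; nothing more can be done
None
```

The job is done and handed in at 23.2 s: the lid was pressed onto its bumper at about 10 N and rests open by itself, the brush lies bristles down in the crate (set down with a brief 26 N press), and the hoop and pot were left where they stood.

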